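# Move a row of samples to the block rack in the same order

### The arm

A 7-joint arm with a two-finger parallel gripper is mounted at the origin on the work surface. World frame = base frame: x ahead of the robot, y to its left, z up, the work surface at z = 0. Lengths are in m, angles in rad, forces in N, time in s.
With the tool pointing down it reaches from about 0.4 to 0.85 m from the base axis. Payload 10.4 kg.
Tool frame: the origin (TCP) lies at the very end of the fingers, on their centre line; the grasp point (between the pads) lies manip.hold_point_z behind it (manip.hold_point_z is the distance from the TCP to the grasp point, in m); z points along the fingers, x is the direction in which the jaws open and shut, and the axes are right-handed (so a half turn about z gives the same grasp; the last joint's range is limited). The gripper opens to 85 mm and grips with 20 to 120 N. Pads are 22 mm wide; open, the fingers measure 114 mm over their backs; the gripper's body (76 mm by 85 mm) begins 54 mm behind the grasp point. The pads swing forward as they close: fully open they stand 13 mm farther back than shut.
Start: joints at [-1.165, 0.332, -0.065, 1.46, 0.022, 1.35, -0.088], TCP at [0.26, 0.568, 0.231] pointing down, gripper open.
Joint ranges: [-2.6, 2.6], [-0.5, 2.12], [-1.47, 1.34], [0.16, 2.42], [-1.27, 4.41], [0.06, 2.06], [-2.6, 2.6]. Speed limits (rad/s): [2.22, 2.22, 2.79, 2.79, 3.14, 3.14, 3.14].

### API

Orientations are given as a unit quaternion [x, y, z, w].
In Python, from workcell import readout, camera, camera_info, manip gives the robot as it stands.
- The arm moves only by the tool play_rows, never from a script. Its argument "rows" is a list of rows, each a list of 3 entries, a list of its own where there are three numbers: the shift along the world's x, y, z in mm, then the turn, a rotation vector about the world's x, y, z in degrees, then the finger opening in mm, from 0 to 85.4. In form: [[[tx, ty, tz], [rx, ry, rz], fingers], ...]. A call has 1 to 12 rows; each row shifts and turns the commanded pose from where the row before left it; what a row does not reach is not made up. A row lasts 1/8 s, in which the tool goes at most 62.5 mm and 10.7 degrees, less where a joint would pass 70% of its speed; a pose out of reach is approached as far as the arm can. A call with a gripper value outside its range is refused whole. The fingers move at their own pace and stop on an object; "force" is the grip in N (left out, the last holds). Time passes only in rows, so rows that do not move let the fingers close. It gives the time, the measured TCP pose, the force and the opening at its end, in the units of the state.
- readout.get_obs(): the state, without advancing time (a new reading comes with each control period).
- camera(name): name is "scene" or "top" or "wrist"; returns the picture (384x512x3 uint8, blue, green, red); there is no depth.
- camera_info(name): a dict with "fx", "fy", "cx", "cy" (pixels), "world_from_camera" (4x4, takes a point from camera to world coordinates). Camera axes: x right, y up, looking along -z (the intrinsics and any distortion apply to the point x, -y, -z); pixel columns grow to the right and rows downward; lengths in m; the calibration is good to about 2 mm. The wrist camera is an equidistant fisheye: a pixel r from the principal point sees the ray r / f radians off the axis. A picture is of the moment at which its call begins: read the wrist's pose just before it. camera_info takes no time and is no camera call; for the wrist camera it gives the pose at the moment of the call.
- manip.hand_in(): hands the job in, once; it reports no verdict.
The state is a dict: "clock": time; "joint_pos": joint angles; "joint_velocities": joint speeds; "tau": joint torques, N m; "position": TCP position; "ee_rot": TCP orientation; "ft_force": force on the tool from outside, world axes, zero at the start; "torque": the same for the moment, N m; "grip_width": opening from 0.0 (shut) to 1.0 (fully open).
Only numpy, scipy, OpenCV 4.12 (cv2) and the standard library are available. Lean on these libraries where they do the work, as an engineer would, in place of code of your own. Each camera call takes 0.05 s, during which the arm holds its last target.

### The job

Move the four sample containers, one after another, from the orange rack into the wells of the row of aluminium blocks, keeping the order in which they stand: the one at the left end of the orange rack goes into the block at the left end of its row, and so on, one to each block. Leave each one standing upright on the floor of its well, released; do not tip any of them over, and do not knock over the glass measuring cylinder.

Things in the scene. Friction and masses are not known exactly. Their poses are not given: they have to be found in the camera images.
- tall_mid (a point): A slim screw-cap sample tube: clear round body 28 mm in diameter with a white cap 34 mm in diameter on its top 18 mm; 90 mm tall, the tallest. Point: its centre, on its axis half-way up (45 mm above its flat foot); its z axis points up. Loose, 40 to 90 g; starts upright in any of the orange rack's four wells. Best gripped 58 mm above its foot: much lower, a gripper may meet its top or neighbours.
- wide_mid (a point): A stout white screw-cap jar: round body 34 mm in diameter to 48 mm up, then a cap 37 mm in diameter; 66 mm tall, the shortest and widest. Point: its centre, on its axis half-way up (33 mm above its flat foot); its z axis points up. Loose, 40 to 90 g; starts upright in any of the orange rack's four wells. Best gripped 45 mm above its foot: much lower, a gripper may meet its top or neighbours.
- neck_mid (a point): A bottle with a shoulder: clear round body 32 mm in diameter to 56 mm up, sloping in to a narrow white cap 22 mm in diameter; 82 mm tall. Point: its centre, on its axis half-way up (41 mm above its flat foot); its z axis points up. Loose, 40 to 90 g; starts upright in any of the orange rack's four wells. Best gripped 48 mm above its foot: much lower, a gripper may meet its top or neighbours.
- dropper_mid (a point): A white dropper bottle: round body 30 mm in diameter to 52 mm up, then a pointed cone; 76 mm tall. Point: its centre, on its axis half-way up (38 mm above its flat foot); its z axis points up. Loose, 40 to 90 g; starts upright in any of the orange rack's four wells. Best gripped 45 mm above its foot: much lower, a gripper may meet its top or neighbours.
- seat_tall: Aluminium block for 'tall': same place in the row of blocks as 'tall' has in the rack at the start, from the same (+y) end. All four alike, 64 (x) x 56 (y) x 20 mm high, fixed 62 mm apart on a dark base, uneven along x by up to 56 mm; central round well 46 mm wide, 14 mm deep. Origin: centre of underside, 12 mm above table; well floor 6 mm above it. x across the row, y along it, z up.
- seat_wide: Aluminium block for 'wide': same place in the row of blocks as 'wide' has in the rack at the start, from the same (+y) end. All four alike, 64 (x) x 56 (y) x 20 mm high, fixed 62 mm apart on a dark base, uneven along x by up to 56 mm; central round well 46 mm wide, 14 mm deep. Origin: centre of underside, 12 mm above table; well floor 6 mm above it. x across the row, y along it, z up.
- seat_neck: Aluminium block for 'neck': same place in the row of blocks as 'neck' has in the rack at the start, from the same (+y) end. All four alike, 64 (x) x 56 (y) x 20 mm high, fixed 62 mm apart on a dark base, uneven along x by up to 56 mm; central round well 46 mm wide, 14 mm deep. Origin: centre of underside, 12 mm above table; well floor 6 mm above it. x across the row, y along it, z up.
- seat_dropper: Aluminium block for 'dropper': same place in the row of blocks as 'dropper' has in the rack at the start, from the same (+y) end. All four alike, 64 (x) x 56 (y) x 20 mm high, fixed 62 mm apart on a dark base, uneven along x by up to 56 mm; central round well 46 mm wide, 14 mm deep. Origin: centre of underside, 12 mm above table; well floor 6 mm above it. x across the row, y along it, z up.
- rack: The orange plastic rack, fixed, 64 (x) x 252 (y) x 20 mm high on a 2 mm mat, with a row of four round wells along its y axis at y = +93, +31, -31 and -93 mm, each 46 mm wide and 14 mm deep (floor 6 mm above the origin). Parallel to the row of blocks, to its +y side. Origin: centre of the underside, 2 mm above the table; z up.
- cylinder_mid (a point): A bystander that must stay standing: a slim glass measuring cylinder, 152 mm tall, 28 mm across at its rim, on a foot 52 mm in diameter, standing beyond (farther from the robot than) the gap between the two racks. Point: on its axis half-way up; z up.
Not all that is in view belongs to the job. Leave any purple look-alike of the part that bears tall_mid alone.

How it is judged:
At the end, for the whole second after the job is handed in: Each of the four containers stands in the block of its own place in the row: its axis within 12 mm of the block's centre, its height within 4 mm of standing on the well's floor, upright within 0.1 rad, and still (below 20 mm/s) (horizontal distance between tall_mid and seat_tall below 0.012 m and z of tall_mid in the frame of seat_tall between 0.047 and 0.055 m and angle between each of tall_mid, wide_mid, neck_mid, dropper_mid's own z axis and vertical below 0.1 rad and linear speed of each of tall, wide, neck, dropper below 0.02 m/s and horizontal distance between wide_mid and seat_wide below 0.012 m and z of wide_mid in the frame of seat_wide between 0.035 and 0.043 m and horizontal distance between neck_mid and seat_neck below 0.012 m and z of neck_mid in the frame of seat_neck between 0.043 and 0.051 m and horizontal distance between dropper_mid and seat_dropper below 0.012 m and z of dropper_mid in the frame of seat_dropper between 0.04 and 0.048 m); the robot touches nothing.
It fails at once if the tall container is tipped over (more than 40 degrees) (angle between tall_mid's own z axis and vertical above 0.7 rad).
It fails at once if the wide container is tipped over (more than 40 degrees) (angle between wide_mid's own z axis and vertical above 0.7 rad).
It fails at once if the neck container is tipped over (more than 40 degrees) (angle between neck_mid's own z axis and vertical above 0.7 rad).
It fails at once if the dropper container is tipped over (more than 40 degrees) (angle between dropper_mid's own z axis and vertical above 0.7 rad).
It fails at once if the glass measuring cylinder is knocked over (angle between cylinder_mid's own z axis and vertical above 0.5 rad).
It also fails if it takes over 96 s, if anything falls off the work surface, if the arm or the gripper's body presses on something with over 40 N, if the wrist force passes 120 N, or if a joint passes its speed limit or range.

## Working session

There is one attempt and no reset: what is moved stays moved. The work goes in short steps, Python scripts to look and compute and a tool call to move; the robot and the scene stay as the last step left them, time stands still between calls to the robot, and variables do not carry over. Pictures are saved under pics/ and viewed, and the job is handed in when it is done.

Besides the shell and the picture viewer there is one more tool, called after "Request:" as name(argument=value, ...), one argument or row to a line, values as JSON. play_rows: Moves the arm, as the interface text tells. Its arguments: {"type":"object","properties":{"rows":{"type":"array"},"force":{"type":"number"}},"required":["rows"]}

```bash
mkdir -p pics; ls
python3 - <<'E'
from workcell import readout, camera, camera_info, manip
import cv2
print(readout.get_obs()); print(manip.hold_point_z)
for n in ["scene","top","wrist"]:
    print(n,camera_info(n)); cv2.imwrite(f"pics/{n}0.png",camera(n))
E
```

```text
pics
{'clock': 0.0, 'joint_pos': array([-1.16458976,  0.3328639 , -0.06469098,  1.46098843,  0.02160741,
        1.34988651, -0.08848622]), 'joint_velocities': array([-0.00162576,  0.00015184, -0.00140282, -0.0005515 , -0.0008173 ,
        0.00219585, -0.00217457]), 'tau': array([ 6.59323123e-04, -6.25442576e+01,  4.97101061e-02, -3.91612995e+01,
        1.63618522e-02,  9.98524687e-03,  1.15078123e-05]), 'position': array([0.25971607, 0.56805173, 0.2304984 ]), 'ee_rot': array([ 8.41355669e-01,  5.40481370e-01, -5.87928712e-04,  4.24613092e-04]), 'ft_force': array([ 0.34580887, -0.11773408, -0.2468398 ]), 'torque': array([-0.01087277, -0.00519671, -0.01665184]), 'grip_width': 0.9968845409272397}
0.0187
scene {'fx': 369.0499242629511, 'fy': 369.0499242629511, 'cx': 256.9132655971468, 'cy': 195.15306966701823, 'world_from_camera': array([[-0.78265866, -0.44857438,  0.43153962,  0.96534704],
       [ 0.62235131, -0.57635477,  0.52961686,  0.44717894],
       [ 0.01114737,  0.68307848,  0.73025991,  0.66817539],
       [ 0.        ,  0.        ,  0.        ,  1.        ]])}
top {'fx': 392.0865025099306, 'fy': 392.0865025099306, 'cx': 245.96232337024554, 'cy': 196.36461545044412, 'world_from_camera': array([[-0.12128117,  0.96706498, -0.22377712,  0.42923565],
       [-0.99260706, -0.11922548,  0.02272692,  0.02776437],
       [-0.00470153,  0.22487909,  0.97437533,  0.86006354],
       [ 0.        ,  0.        ,  0.        ,  1.        ]])}
wrist {'fx': 297.3186396354542, 'fy': 297.3186396354542, 'cx': 250.83017021126827, 'cy': 189.37954317624593, 'world_from_camera': array([[ 4.15650944e-01, -8.66099568e-01, -2.77679369e-01,
         1.88565361e-01],
       [ 9.09523907e-01,  3.95555530e-01,  1.27679620e-01,
         6.01091338e-01],
       [-7.45653992e-04, -3.05626179e-01,  9.52151292e-01,
         3.71721288e-01],
       [ 0.00000000e+00,  0.00000000e+00,  0.00000000e+00,
         1.00000000e+00]])}
```

View pics/scene0.png

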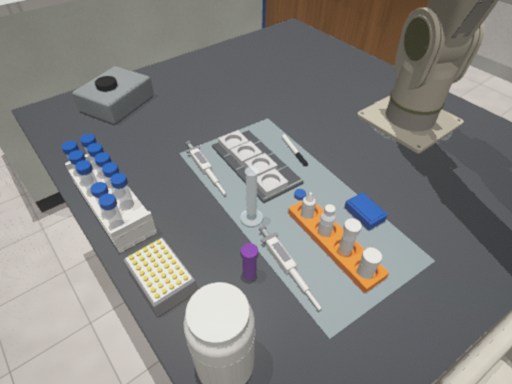

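View pics/top0.png

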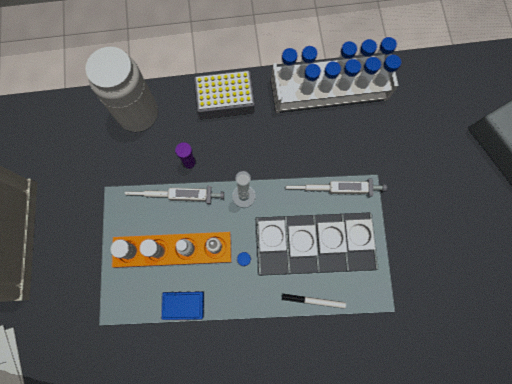

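View pics/wrist0.png

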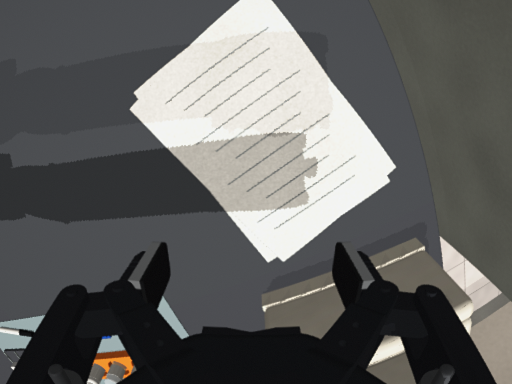

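The order from the left (+y) end is wide, tall, neck, dropper. In the top view they sit at about (122,250), (150,249), (184,247) and (213,245). The block wells sit at about (271,237), (302,241), (332,238) and (359,235). The cylinder's foot is near (243,195).

```bash
cat > h.py <<'E'
import numpy as np, cv2
from workcell import readout, camera, camera_info, manip
def ray(n,u,v,ci=None):
    ci=ci or camera_info(n); T=ci["world_from_camera"]
    x=(u-ci["cx"])/ci["fx"]; y=(v-ci["cy"])/ci["fy"]
    if n=="wrist":
        r=np.hypot(x,y); s=np.sin(r)/r if r>1e-9 else 1
        d=np.array([x*s,-y*s,-np.cos(r)])
    else: d=np.array([x,-y,-1.])
    return T[:3,3],T[:3,:3]@d
def plane(n,u,v,z,ci=None):
    o,d=ray(n,u,v,ci); return o+d*(z-o[2])/d[2]
def proj(n,p,ci=None):
    ci=ci or camera_info(n); T=ci["world_from_camera"]
    q=T[:3,:3].T@(np.asarray(p)-T[:3,3]); a=np.array([q[0],-q[1]])
    if n=="wrist":
        r=np.hypot(*a); th=np.arctan2(r,-q[2]); a=a/r*th
    else: a=a/-q[2]
    return ci["fx"]*a[0]+ci["cx"],ci["fy"]*a[1]+ci["cy"]
E
python3 - <<'E'
from h import *
for n in ["top","scene"]:
    im=cv2.imread(f"pics/{n}0.png"); hsv=cv2.cvtColor(im,cv2.COLOR_BGR2HSV)
    m=cv2.inRange(hsv,(5,180,120),(20,255,255))
    m=cv2.morphologyEx(m,cv2.MORPH_OPEN,np.ones((2,2)))
    c=[k for k in cv2.findContours(m,0,2)[0] if cv2.contourArea(k)>100]
    pts=np.vstack(c)
    # on top plane
    W=np.array([plane(n,u,v,0.022)[:2] for u,v in pts[:,0]])
    r=cv2.minAreaRect((W*1000).astype(np.float32)); print(n,"rack",r)
im=cv2.imread("pics/top0.png")
cv2.imwrite("pics/a.png",cv2.resize(im[190:320,90:250],None,fx=5,fy=4.6,interpolation=2) if 0 else cv2.resize(im[200:310,95:245],None,fx=5,fy=5,interpolation=2))
cv2.imwrite("pics/b.png",cv2.resize(im[200:290,245:390],None,fx=5,fy=5,interpolation=2))
im=cv2.imread("pics/scene0.png")
cv2.imwrite("pics/c.png",cv2.resize(im[180:290,280:400],None,fx=5,fy=5,interpolation=2))
E
```

```text
top rack ((524.5799560546875, 178.0084228515625), (249.7623748779297, 62.95161437988281), 85.64918518066406)Traceback (most recent call last):
  File "<stdin>", line 7, in <module>
    return _nx.concatenate(arrs, 0, dtype=dtype, casting=casting)
           ~~~~~~~~~~~~~~~^^^^^^^^^^^^^^^^^^^^^^^^^^^^^^^^^^^^^^^
ValueError: need at least one array to concatenate
```

Run:
```python
from h import *
for n in ["top","scene"]:
    im=cv2.imread(f"pics/{n}0.png"); hsv=cv2.cvtColor(im,cv2.COLOR_BGR2HSV)
    m=cv2.inRange(hsv,(4,200,150),(18,255,255))
    pts=np.argwhere(m)[:,::-1]
    pts=pts[pts[:,1]>180]
    print(len(pts))
    W=np.array([plane(n,u,v,0.022)[:2] for u,v in pts])
    r=cv2.minAreaRect((W*1000).astype(np.float32)); print(n,"rack",r)
im=cv2.imread("pics/top0.png")
cv2.imwrite("pics/a.png",cv2.resize(im[200:310,95:245],None,fx=5,fy=5,interpolation=2))
cv2.imwrite("pics/b.png",cv2.resize(im[200:290,245:390],None,fx=5,fy=5,interpolation=2))
im=cv2.imread("pics/scene0.png")
cv2.imwrite("pics/c.png",cv2.resize(im[180:290,280:400],None,fx=5,fy=5,interpolation=2))
```

```text
1976
top rack ((527.0384521484375, 180.1594696044922), (249.42193603515625, 62.59091567993164), 85.61392974853516)
0Traceback (most recent call last):
  File "<stdin>", line 9, in <module>
cv2.error: OpenCV(4.12.0) /io/opencv/modules/imgproc/src/convhull.cpp:143: error: (-215:Assertion failed) total >= 0 && (depth == CV_32F || depth == CV_32S) in function 'convexHull'
```

Run:
```python
from h import *
im=cv2.imread("pics/top0.png")
cv2.imwrite("pics/a.png",cv2.resize(im[200:310,95:245],None,fx=5,fy=5,interpolation=2))
cv2.imwrite("pics/b.png",cv2.resize(im[200:290,245:390],None,fx=5,fy=5,interpolation=2))
im=cv2.imread("pics/scene0.png")
cv2.imwrite("pics/c.png",cv2.resize(im[180:290,280:400],None,fx=5,fy=5,interpolation=2))
hsv=cv2.cvtColor(im,cv2.COLOR_BGR2HSV)
m=cv2.inRange(hsv,(2,150,80),(22,255,255)); m[:180]=0; m[:,:270]=0;m[:,410:]=0
pts=np.argwhere(m)[:,::-1]; print(len(pts), im[222,303],hsv[222,303])
k,l=cv2.connectedComponents(m); 
h=cv2.convexHull(pts.astype(np.int32)); print(h[:,0].tolist())
```

```text
1840 [ 76 155 225] [ 16 169 225]
[[387, 274], [386, 276], [384, 278], [372, 287], [367, 290], [365, 291], [364, 291], [349, 276], [328, 254], [290, 214], [289, 212], [289, 208], [294, 205], [300, 202], [301, 202], [316, 205], [319, 207], [357, 243], [380, 265], [387, 272]]
```

View pics/a.png

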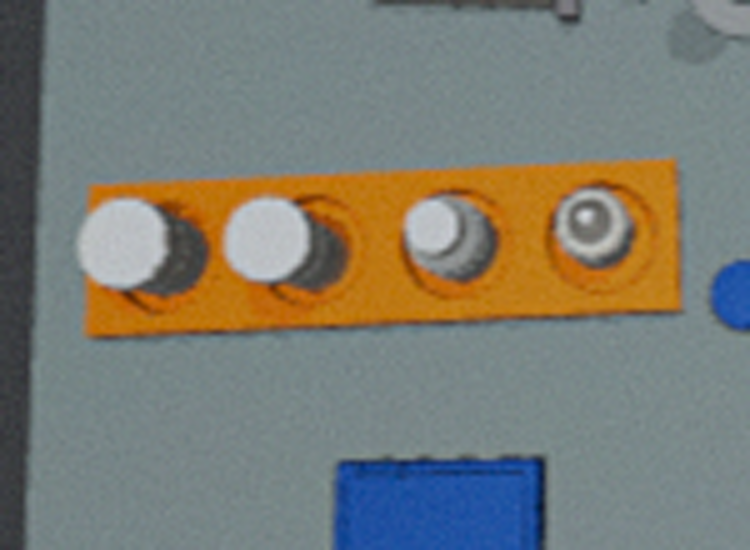

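View pics/b.png

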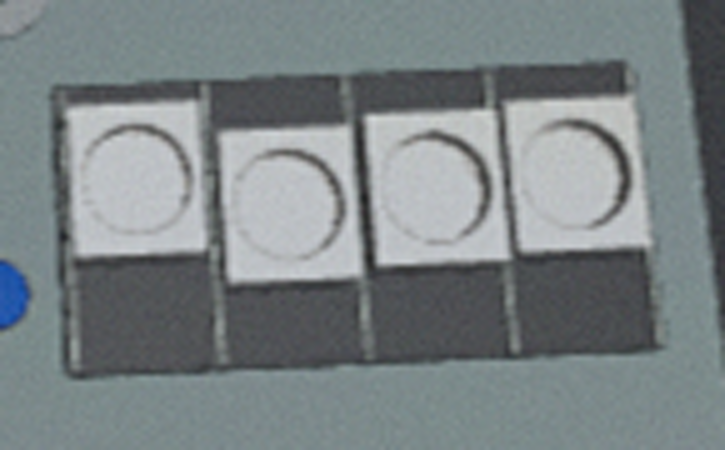

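View pics/c.png

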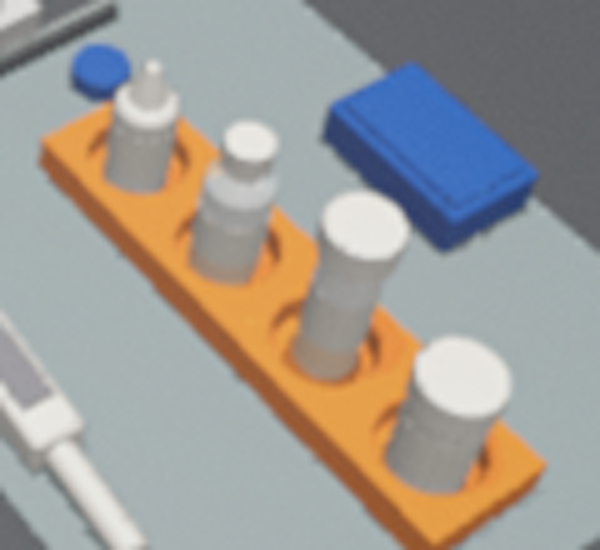

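Run:
```python
from h import *
f=lambda U,V,ox,oy:((U+.5)/5-.5+ox,(V+.5)/5-.5+oy)
tops={"wide":(124,243,.074),"tall":(267,240,.098),"neck":(433,225,.090),"drop":(586,221,.084)}
sc={"wide":(462,377),"tall":(366,226),"neck":(250,142),"drop":(153,66)}
for k,(U,V,z) in tops.items():
    a=plane("top",*f(U,V,95,200),z); b=plane("scene",*f(*sc[k],280,180),z)
    o1,d1=ray("top",*f(U,V,95,200));o2,d2=ray("scene",*f(*sc[k],280,180))
    s=np.linalg.lstsq(np.c_[d1,-d2],o2-o1,rcond=None)[0]
    print(k,a.round(4),b.round(4),"tri",((o1+d1*s[0]+o2+d2*s[1])/2).round(4))
# rack corners
P=[plane("top",*f(U,V,95,200),.022)[:2] for U,V in[(91,186),(677,160),(682,309),(87,336)]]
c=np.mean(P,0); print("rack",np.round(P,4).tolist(),c)
ax=(P[0]+P[3]-P[1]-P[2]);ax/=np.hypot(*ax);print("yaxis",ax,np.degrees(np.arctan2(-ax[0],ax[1])))
for o in (.093,.031,-.031,-.093): print((c+ax*o).round(4))
im=cv2.imread("pics/top0.png"); g=cv2.cvtColor(cv2.resize(im[200:290,245:390],None,fx=5,fy=5,interpolation=2),6)
hsv=cv2.cvtColor(cv2.resize(im[200:290,245:390],None,fx=5,fy=5,interpolation=2),cv2.COLOR_BGR2HSV)
m=((g>165)&(hsv[...,1]<25)).astype(np.uint8)
n,l,s,_=cv2.connectedComponentsWithStats(m)
for i in range(1,n):
    if s[i,4]<5000: 
        if s[i,4]>500: print("small",s[i]); 
        continue
    q=np.argwhere(l==i)[:,::-1]
    W=np.array([plane("top",*f(u,v,245,200),.032)[:2] for u,v in cv2.convexHull(q.astype(np.int32))[:,0]])
    print(s[i],cv2.minAreaRect((W*1000).astype(np.float32)))
for (l,r,t,b) in [(82,191,124,234),(231,346,149,260),(380,492,131,244),(520,632,118,230)]:
    print("rim",plane("top",*f((l+r)/2,(t+b)/2,245,200),.032).round(4))
# cylinder top/foot
im2=cv2.imread("pics/top0.png");print("cyl foot",plane("top",243.5,195,.003).round(4),"top",plane("top",243,179,.152).round(4))
```

```text
wide [0.5351 0.2735 0.074 ] [0.5377 0.2754 0.074 ] tri [0.5355 0.2745 0.071 ]
tall [0.5263 0.2108 0.098 ] [0.5288 0.2128 0.098 ] tri [0.5267 0.2115 0.0951]
neck [0.5252 0.1477 0.09  ] [0.527  0.1496 0.09  ] tri [0.5254 0.1482 0.0877]
drop [0.5202 0.0884 0.084 ] [0.5238 0.0895 0.084 ] tri [0.521  0.0881 0.0808]
rack [[0.5683, 0.3027], [0.5487, 0.0517], [0.4856, 0.0567], [0.5049, 0.3072]] [0.52687768 0.17956555]
yaxis [0.07726466 0.99701062] -4.431355628960197
[0.5341 0.2723]
[0.5293 0.2105]
[0.5245 0.1487]
[0.5197 0.0868]
[  507    97   144   153 16405] ((508.1854553222656, -221.0409698486328), (55.2294807434082, 63.188262939453125), 85.70193481445312)
[   67   102   139   153 17300] ((528.9918823242188, -35.71910095214844), (55.421573638916016, 63.57599639892578), 86.00324249267578)
[  366   110   143   154 16753] ((509.94940185546875, -161.19009399414062), (55.07920455932617, 63.3211784362793), 85.60986328125)
[  220   127   141   154 17452] ((510.3282775878906, -98.46820831298828), (55.9730224609375, 63.23727798461914), 85.36541748046875)
rim [ 0.5285 -0.0358  0.032 ]
rim [ 0.5099 -0.098   0.032 ]
rim [ 0.5095 -0.161   0.032 ]
rim [ 0.5079 -0.2207  0.032 ]
cyl foot [0.6299 0.0129 0.003 ] top [0.6257 0.0127 0.152 ]
```

Request:
play_rows(
  rows=[
    [[22,-40,0],[0,0,-6],85],
    [[22,-40,0],[0,0,-6],85],
    [[22,-40,0],[0,0,-6],85],
    [[22,-40,0],[0,0,-6],85],
    [[22,-40,0],[0,0,-6],85],
    [[22,-40,0],[0,0,-6],85],
    [[22,-40,0],[0,0,-6],85],
    [[22,-40,0],[0,0,-6],85],
    [[22,-40,0],[0,0,-6],85],
    [[22,-40,0],[0,0,-6],85],
    [[22,-40,0],[0,0,-6],85],
    [[20,-39,-20],[0,0,-4],85],
  ],
  force=30,
)

```text
clock: 1.65
position: [0.5232, 0.0882, 0.2123]
ee_rot: [0.999, -0.041, 0.001, -0.001]
ft_force: [2.0, 0.2, -0.4]
grip_width: 0.996
```

Request:
play_rows(
  rows=[
    [[0,0,0],[0,0,0],85],
    [[0,0,0],[0,0,0],85],
  ],
)

```text
clock: 1.9
position: [0.5216, 0.0901, 0.2112]
ee_rot: [0.999, -0.039, -0.0, -0.0]
ft_force: [0.3, 0.1, -0.1]
grip_width: 0.995
```

```bash
cat > st.py <<'E'
from h import *
from scipy.spatial.transform import Rotation as R
import sys
o=readout.get_obs(); M=R.from_quat(o["ee_rot"]).as_matrix()
print(o["clock"],(o["position"]*1000).round(1),"x",M[:,0].round(3),"yaw",np.degrees(np.arctan2(M[1,0],M[0,0])).round(2),"z",M[:,2].round(3),"F",o["ft_force"].round(1),"w",o["grip_width"]*85.4)
for n in sys.argv[2:]: cv2.imwrite(f"pics/{n}_{sys.argv[1]}.png",camera(n))
E
python3 st.py 1 wrist
```

```text
1.9 [521.6  90.1 211.2] x [ 0.997 -0.079 -0.   ] yaw -4.52 z [-0.  0. -1.] F [ 0.3  0.1 -0.1] w 84.968755079124
```

View pics/wrist_1.png

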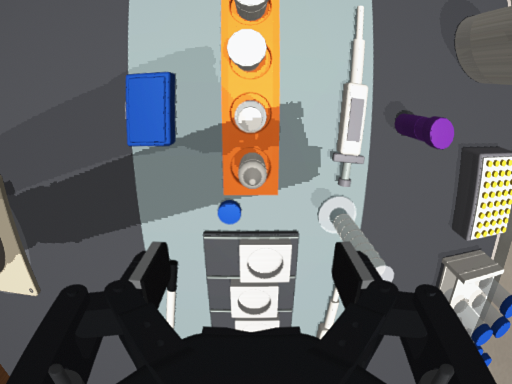

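The wrist view shows the rack with the dropper's tip at about (252,178), and nothing stands in the jaws' path. I'll cross-check the wrist positions before going down.

Run:
```python
from h import *
print(plane("wrist",252,178,.084),plane("wrist",249,112,.09),plane("wrist",247,48,.098))
for u,v in[(268,262),(255,299)]: print(plane("wrist",u,v,.018))
```

```text
[0.5229467  0.09423873 0.084     ] [0.52505561 0.15603383 0.09      ] [0.52778021 0.21160478 0.098     ]
[ 0.53400251 -0.03943075  0.018     ]
[ 0.51255386 -0.1006047   0.018     ]
```

Request:
play_rows(
  rows=[
    [[0,-1,-30],[0,0,0],85],
    [[0,0,-40],[0,0,0],85],
    [[0,0,-40],[0,0,0],85],
    [[0,0,-35],[0,0,0],85],
    [[0,0,-20],[0,0,0],85],
    [[0,0,-12],[0,0,0],85],
    [[0,0,0],[0,0,0],85],
    [[0,0,0],[0,0,0],20],
    [[0,0,0],[0,0,0],20],
    [[0,0,0],[0,0,0],20],
    [[0,0,0],[0,0,0],20],
    [[0,0,0],[0,0,0],20],
  ],
  force=30,
)

```text
clock: 3.45
position: [0.5222, 0.0886, 0.0349]
ee_rot: [0.999, -0.04, 0.0, -0.0]
ft_force: [-2.1, -0.1, 6.9]
grip_width: 0.342
```

```bash
python3 st.py 2 wrist scene
```

```text
3.45 [522.2  88.6  34.9] x [ 0.997 -0.08   0.001] yaw -4.57 z [ 0.001  0.    -1.   ] F [-2.1 -0.1  6.9] w 29.166403458365654
```

View pics/wrist_2.png

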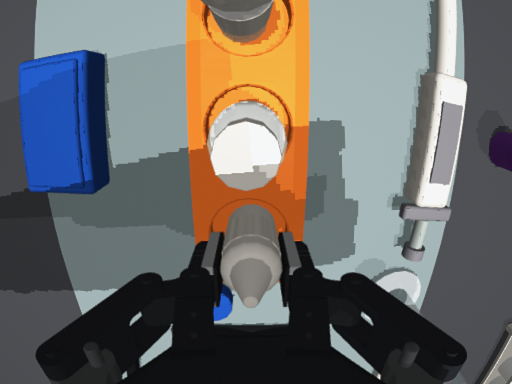

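View pics/scene_2.png

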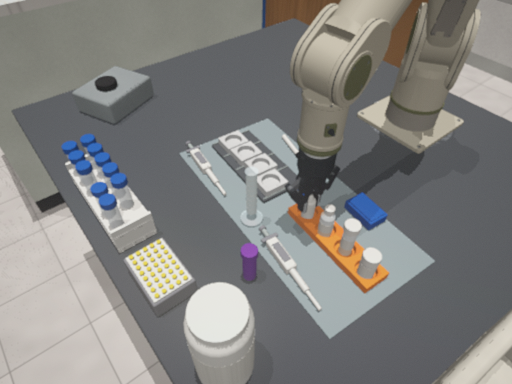

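The dropper is gripped at an opening of 29 mm, against its 30 mm body. Both views show it upright between the pads, so I'll carry it to block 4.

Request:
play_rows(
  rows=[
    [[0,0,15],[0,0,0],20],
    [[0,0,25],[0,0,0],20],
    [[0,0,25],[0,0,0],20],
    [[0,-15,0],[0,0,0],20],
    [[-2,-35,0],[0,0,0],20],
    [[-2,-40,0],[0,0,0],20],
    [[-2,-45,0],[0,0,0],20],
    [[-2,-45,0],[0,0,0],20],
    [[-2,-45,0],[0,0,0],20],
    [[-2,-40,0],[0,0,0],20],
    [[-2,-30,0],[0,0,0],20],
    [[0,-14,0],[0,0,0],20],
  ],
)

```text
clock: 5.05
position: [0.5066, -0.2229, 0.0989]
ee_rot: [0.999, -0.041, -0.0, 0.0]
ft_force: [0.3, 1.3, -0.8]
grip_width: 0.34
```

Request:
play_rows(
  rows=[
    [[0,0,0],[0,0,0],20],
    [[0,0,0],[0,0,0],20],
  ],
)

```text
clock: 5.3
position: [0.508, -0.2191, 0.099]
ee_rot: [0.999, -0.039, -0.0, -0.0]
ft_force: [0.1, 0.9, 0.2]
grip_width: 0.342
```

```bash
python3 st.py 3 wrist top
```

```text
5.3 [ 508.  -219.1   99. ] x [ 0.997 -0.078 -0.   ] yaw -4.48 z [-0.     0.001 -1.   ] F [0.1 0.9 0.2] w 29.196074536838424
```

View pics/wrist_3.png

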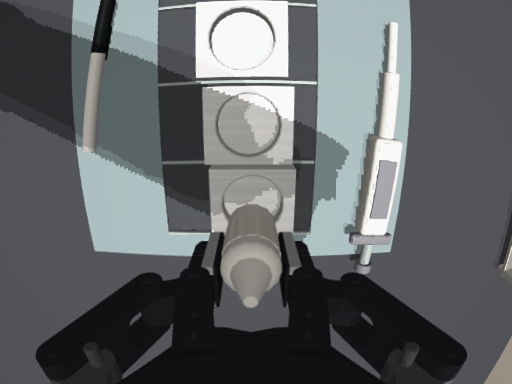

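View pics/top_3.png

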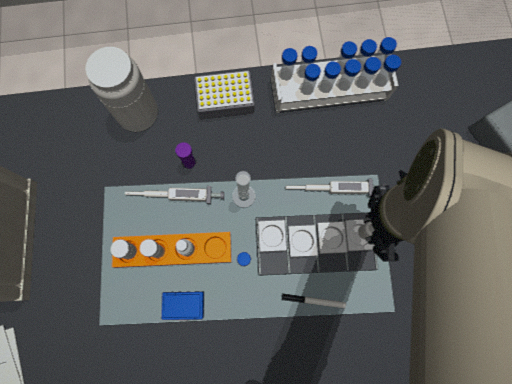

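The dropper is held upright over block 4. The well's rim shows at about (252,200), and block 3's rim is at (249,124).

Run:
```python
from h import *
print(plane("wrist",249,124,.032),plane("wrist",242,40,.032))
print(proj("wrist",[.508,-.221,.032]),proj("wrist",[.531,-.221,.032]),proj("wrist",[.485,-.221,.032]),proj("wrist",[.508,-.198,.032]))
```

```text
[ 0.51155717 -0.15944553  0.032     ] [ 0.511416   -0.09979184  0.032     ]
(np.float64(250.76431724487733), np.float64(206.77818719325901)) (np.float64(281.2786153537857), np.float64(204.50903062840402)) (np.float64(220.41933263746645), np.float64(208.9129878297644)) (np.float64(248.30798946419324), np.float64(177.3105687804776))
```

Request:
play_rows(
  rows=[
    [[0,-2,-15],[0,0,0],20],
    [[0,0,-18],[0,0,0],20],
    [[0,0,-12],[0,0,0],20],
    [[0,0,-6],[0,0,0],20],
    [[0,0,-2],[0,0,0],20],
    [[0,0,0],[0,0,0],20],
    [[0,0,0],[0,0,0],20],
  ],
)

```text
clock: 6.28
position: [0.5082, -0.2227, 0.0468]
ee_rot: [0.999, -0.04, 0.0, 0.0]
ft_force: [0.0, 0.4, -0.7]
grip_width: 0.34
```

```bash
python3 st.py 4 scene
python3 - <<'E'
import cv2
im=cv2.imread('pics/scene_4.png');cv2.imwrite('pics/d.png',cv2.resize(im[100:240,180:330],None,fx=4,fy=4,interpolation=2))
E
```

```text
6.275 [ 508.2 -222.7   46.8] x [ 0.997 -0.08   0.001] yaw -4.57 z [ 0.001 -0.    -1.   ] F [ 0.   0.4 -0.7] w 29.03875519059716
```

View pics/d.png

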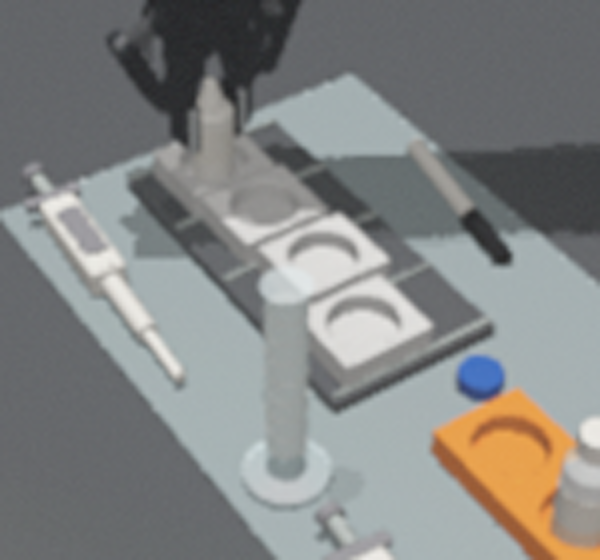

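Request:
play_rows(
  rows=[
    [[0,1,-1.5],[0,0,0],20],
    [[0,0,0],[0,0,0],20],
    [[0,0,0],[0,0,0],45],
    [[0,0,0],[0,0,0],60],
    [[0,0,0],[0,0,0],85],
    [[0,0,0],[0,0,0],85],
    [[0,0,15],[0,0,0],85],
    [[0,0,30],[0,0,0],85],
    [[0,0,40],[0,0,0],85],
    [[0,0,40],[0,0,0],85],
    [[0,10,20],[0,0,0],85],
    [[0,0,0],[0,0,0],85],
  ],
)

```text
clock: 7.82
position: [0.5089, -0.2113, 0.1922]
ee_rot: [0.999, -0.039, 0.002, -0.0]
ft_force: [-0.3, 0.7, -0.4]
grip_width: 0.995
```

```bash
python3 st.py 5 scene wrist
python3 - <<'E'
import cv2
im=cv2.imread('pics/scene_5.png');cv2.imwrite('pics/e.png',cv2.resize(im[100:240,180:330],None,fx=4,fy=4,interpolation=2))
E
```

```text
7.825 [ 508.9 -211.3  192.2] x [ 0.997 -0.079  0.004] yaw -4.52 z [ 0.004 -0.    -1.   ] F [-0.3  0.7 -0.4] w 84.953279999173
```

View pics/e.png

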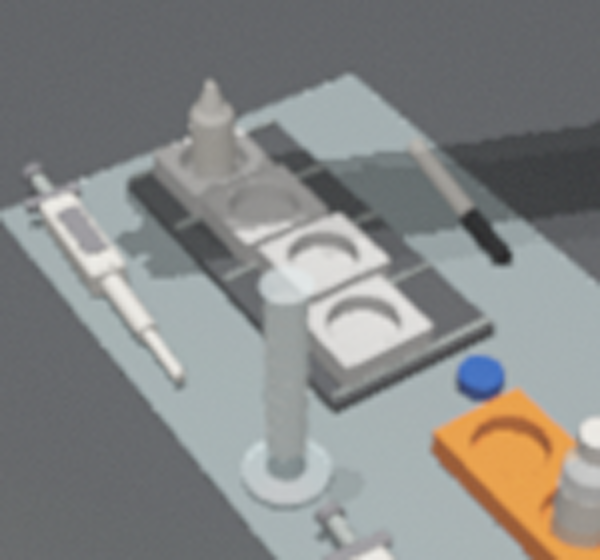

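View pics/wrist_5.png

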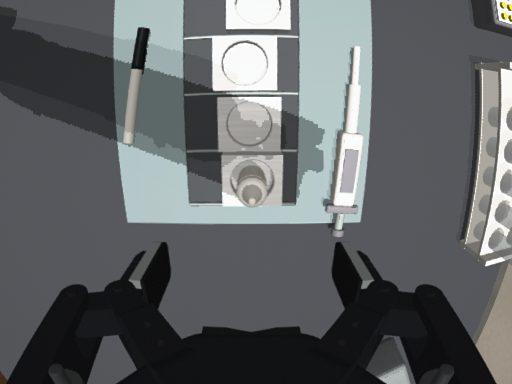

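The dropper stands upright and released in block 4, at wrist view (252,187). Next is the neck bottle.

Request:
play_rows(
  rows=[
    [[1,20,0],[0,0,0],85],
    [[2,40,0],[0,0,0],85],
    [[2,40,0],[0,0,0],85],
    [[2,40,0],[0,0,0],85],
    [[2,40,0],[0,0,0],85],
    [[2,40,0],[0,0,0],85],
    [[2,40,0],[0,0,0],85],
    [[2,40,0],[0,0,0],85],
    [[2,40,0],[0,0,0],85],
    [[0,20,0],[0,0,0],85],
    [[0,0,0],[0,0,0],85],
    [[0,0,0],[0,0,0],85],
  ],
)

```text
clock: 9.43
position: [0.525, 0.1464, 0.1896]
ee_rot: [0.999, -0.041, -0.0, 0.0]
ft_force: [-0.4, -0.1, -0.9]
grip_width: 0.999
```

```bash
python3 st.py 6
```

```text
9.425 [525.  146.4 189.6] x [ 0.997 -0.082 -0.   ] yaw -4.69 z [-0.    -0.001 -1.   ] F [-0.4 -0.1 -0.9] w 85.29136965010115
```

Request:
play_rows(
  rows=[
    [[1,1,-30],[0,0,0],85],
    [[0,0,-40],[0,0,0],85],
    [[0,0,-36],[0,0,0],85],
    [[0,0,-26],[0,0,0],85],
    [[0,0,-14],[0,0,0],85],
    [[0,0,-6],[0,0,0],85],
    [[0,0,0],[0,0,0],85],
    [[0,0,0],[0,0,0],20],
    [[0,0,0],[0,0,0],20],
    [[0,0,0],[0,0,0],20],
    [[0,0,0],[0,0,0],20],
    [[0,0,0],[0,0,0],20],
  ],
  force=30,
)

```text
clock: 10.92
position: [0.5261, 0.1496, 0.0383]
ee_rot: [0.999, -0.04, 0.0, -0.0]
ft_force: [-2.1, -0.5, 6.8]
grip_width: 0.36
```

```bash
python3 st.py 7 wrist
```

```text
10.925 [526.1 149.6  38.3] x [ 0.997 -0.08   0.001] yaw -4.56 z [ 0.001  0.    -1.   ] F [-2.1 -0.5  6.8] w 30.74366795508393
```

View pics/wrist_7.png

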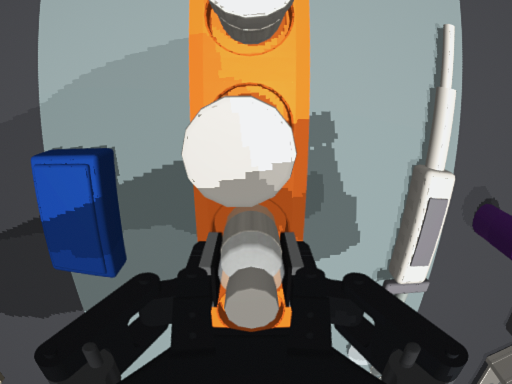

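The neck bottle is gripped at 31 mm and is upright. I'll carry it to block 3.

Request:
play_rows(
  rows=[
    [[0,0,15],[0,0,0],20],
    [[0,0,25],[0,0,0],20],
    [[0,0,25],[0,0,0],20],
    [[0,-15,0],[0,0,0],20],
    [[-2,-35,0],[0,0,0],20],
    [[-2,-40,0],[0,0,0],20],
    [[-2,-45,0],[0,0,0],20],
    [[-3,-45,0],[0,0,0],20],
    [[-3,-45,0],[0,0,0],20],
    [[-2,-40,0],[0,0,0],20],
    [[-2,-30,0],[0,0,0],20],
    [[0,-15,0],[0,0,0],20],
  ],
)

```text
clock: 12.48
position: [0.5087, -0.1629, 0.1024]
ee_rot: [0.999, -0.041, -0.0, 0.0]
ft_force: [0.2, -0.2, -1.2]
grip_width: 0.361
```

Request:
play_rows(
  rows=[
    [[0,0,0],[0,0,0],20],
    [[0,0,0],[0,0,0],20],
    [[0,0,0],[0,0,0],20],
  ],
)

```text
clock: 12.85
position: [0.5101, -0.1592, 0.1027]
ee_rot: [0.999, -0.039, -0.0, -0.0]
ft_force: [0.5, -0.6, -1.0]
grip_width: 0.361
```

```bash
python3 st.py 8 wrist
```

```text
12.85 [ 510.1 -159.2  102.7] x [ 0.997 -0.078 -0.   ] yaw -4.46 z [-0.  0. -1.] F [ 0.5 -0.6 -1. ] w 30.861958404712386
```

View pics/wrist_8.png

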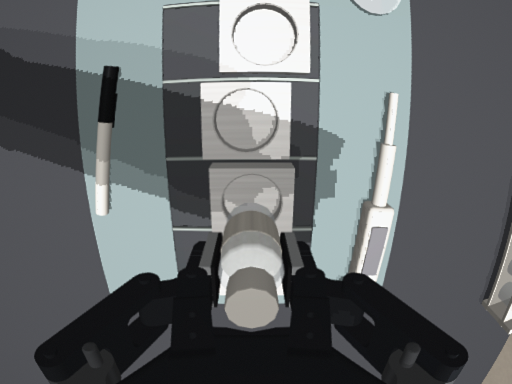

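The bottle is held upright and centred over block 3, with the well rim at about (252,200). I'll lower and release it.

Request:
play_rows(
  rows=[
    [[0,-1,-15],[0,0,0],20],
    [[0,0,-18],[0,0,0],20],
    [[0,0,-12],[0,0,0],20],
    [[0,0,-6],[0,0,0],20],
    [[0,0,-3],[0,0,0],20],
    [[0,0,0],[0,0,0],20],
    [[0,0,0],[0,0,0],20],
  ],
)

```text
clock: 13.78
position: [0.5101, -0.1616, 0.0492]
ee_rot: [0.999, -0.04, 0.0, -0.0]
ft_force: [-0.4, 0.2, -1.0]
grip_width: 0.365
```

```bash
python3 st.py 9
```

```text
13.775 [ 510.1 -161.6   49.2] x [ 0.997 -0.08   0.001] yaw -4.57 z [ 0.001 -0.    -1.   ] F [-0.4  0.2 -1. ] w 31.187235697376373
```

Request:
play_rows(
  rows=[
    [[0,0,-0.5],[0,0,0],20],
    [[0,0,0],[0,0,0],20],
    [[0,0,0],[0,0,0],45],
    [[0,0,0],[0,0,0],60],
    [[0,0,0],[0,0,0],85],
    [[0,0,0],[0,0,0],85],
    [[0,0,15],[0,0,0],85],
    [[0,0,30],[0,0,0],85],
    [[0,0,40],[0,0,0],85],
    [[0,0,40],[0,0,0],85],
    [[0,10,20],[0,0,0],85],
    [[0,0,0],[0,0,0],85],
  ],
)

```text
clock: 15.28
position: [0.5109, -0.1512, 0.1956]
ee_rot: [0.999, -0.039, 0.002, -0.0]
ft_force: [0.2, 0.4, 1.2]
grip_width: 0.994
```

```bash
python3 st.py 10 wrist
```

```text
15.275 [ 510.9 -151.2  195.6] x [ 0.997 -0.079  0.004] yaw -4.52 z [ 0.004  0.    -1.   ] F [0.2 0.4 1.2] w 84.89248615170243
```

View pics/wrist_10.png

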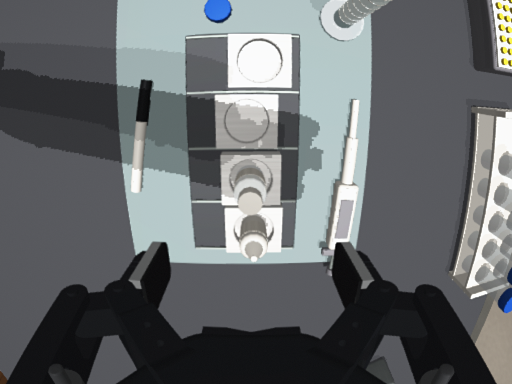

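The neck bottle is standing at (250,190) and the dropper at (253,235). Next is the tall tube.

Request:
play_rows(
  rows=[
    [[1,20,0],[0,0,0],85],
    [[2,40,0],[0,0,0],85],
    [[2,40,0],[0,0,0],85],
    [[2,40,0],[0,0,0],85],
    [[2,40,0],[0,0,0],85],
    [[2,40,0],[0,0,0],85],
    [[2,40,0],[0,0,0],85],
    [[2,40,0],[0,0,0],85],
    [[2,40,0],[0,0,0],85],
    [[0,22,0],[0,0,0],85],
    [[0,0,0],[0,0,0],85],
    [[0,0,0],[0,0,0],85],
  ],
)

```text
clock: 16.82
position: [0.5271, 0.2085, 0.1931]
ee_rot: [0.999, -0.041, -0.0, 0.001]
ft_force: [-0.2, 0.3, -0.1]
grip_width: 0.991
```

```bash
python3 st.py 11
```

```text
16.825 [527.1 208.5 193.1] x [ 0.997 -0.082 -0.   ] yaw -4.68 z [-0.    -0.001 -1.   ] F [-0.2  0.3 -0.1] w 84.65855696082124
```

Request:
play_rows(
  rows=[
    [[0.5,0.5,-30],[0,0,0],85],
    [[0,0,-40],[0,0,0],85],
    [[0,0,-32],[0,0,0],85],
    [[0,0,-24],[0,0,0],85],
    [[0,0,-14],[0,0,0],85],
    [[0,0,-6],[0,0,0],85],
    [[0,0,0],[0,0,0],85],
    [[0,0,0],[0,0,0],20],
    [[0,0,0],[0,0,0],20],
    [[0,0,0],[0,0,0],20],
    [[0,0,0],[0,0,0],20],
    [[0,0,0],[0,0,0],20],
  ],
  force=30,
)

```text
clock: 18.32
position: [0.5276, 0.2112, 0.0479]
ee_rot: [0.999, -0.04, 0.0, -0.0]
ft_force: [-0.5, -0.3, 5.4]
grip_width: 0.379
```

```bash
python3 st.py 12 wrist
```

```text
18.325 [527.6 211.2  47.9] x [ 0.997 -0.08   0.001] yaw -4.56 z [ 0.001  0.001 -1.   ] F [-0.5 -0.3  5.4] w 32.37930382839516
```

View pics/wrist_12.png

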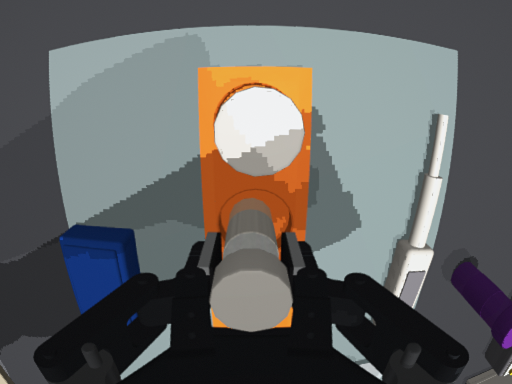

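The opening is 32 mm, which means the pads are on the tube's 34 mm cap edge and not its 28 mm body. I'll reopen, go 9 mm lower and regrip.

Request:
play_rows(
  rows=[
    [[0,0,0],[0,0,0],45],
    [[0,0,0],[0,0,0],60],
    [[0,0,0],[0,0,0],60],
    [[0,0,-5],[0,0,0],60],
    [[0,0,-4],[0,0,0],60],
    [[0,0,0],[0,0,0],20],
    [[0,0,0],[0,0,0],20],
    [[0,0,0],[0,0,0],20],
    [[0,0,0],[0,0,0],20],
    [[0,0,0],[0,0,0],20],
  ],
)

```text
clock: 19.62
position: [0.5275, 0.211, 0.0385]
ee_rot: [0.999, -0.04, 0.0, -0.0]
ft_force: [0.8, -0.7, 2.7]
grip_width: 0.34
```

```bash
python3 st.py 13 wrist
```

```text
19.625 [527.5 211.   38.5] x [ 0.997 -0.08   0.   ] yaw -4.57 z [ 0.  0. -1.] F [ 0.8 -0.7  2.7] w 29.0629643454635
```

View pics/wrist_13.png

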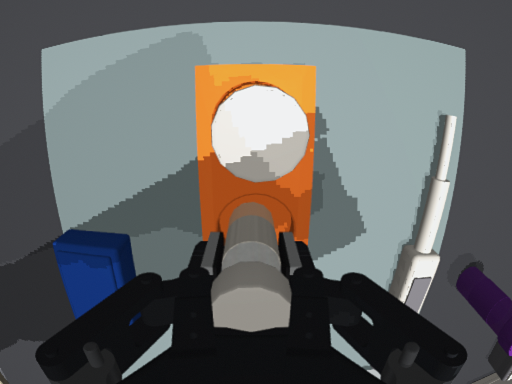

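It now reads 29 mm, so the pads are on the body. I'll lift, carry it to block 2 and check.

Request:
play_rows(
  rows=[
    [[0,0,15],[0,0,0],20],
    [[0,0,25],[0,0,0],20],
    [[0,0,25],[0,0,0],20],
    [[0,-15,0],[0,0,0],20],
    [[-2,-35,0],[0,0,0],20],
    [[-3,-40,0],[0,0,0],20],
    [[-3,-45,0],[0,0,0],20],
    [[-3,-45,0],[0,0,0],20],
    [[-3,-45,0],[0,0,0],20],
    [[-2,-40,0],[0,0,0],20],
    [[-2,-30,0],[0,0,0],20],
    [[0,-15,0],[0,0,0],20],
  ],
)

```text
clock: 21.18
position: [0.5084, -0.1013, 0.103]
ee_rot: [0.999, -0.041, -0.0, 0.0]
ft_force: [-0.8, -0.1, -0.2]
grip_width: 0.342
```

Request:
play_rows(
  rows=[
    [[0,0,0],[0,0,0],20],
    [[0,0,0],[0,0,0],20],
    [[0,0,0],[0,0,0],20],
  ],
)

```text
clock: 21.55
position: [0.5095, -0.0977, 0.1032]
ee_rot: [0.999, -0.039, -0.0, -0.0]
ft_force: [0.1, 1.3, -0.5]
grip_width: 0.345
```

```bash
python3 st.py 14 wrist scene
python3 - <<'E'
import cv2
im=cv2.imread('pics/scene_14.png');cv2.imwrite('pics/f.png',cv2.resize(im[80:240,180:350],None,fx=3.7,fy=3.7,interpolation=2))
E
```

```text
21.55 [509.5 -97.7 103.2] x [ 0.997 -0.078 -0.   ] yaw -4.45 z [-0.  0. -1.] F [ 0.1  1.3 -0.5] w 29.431167990490113
```

View pics/wrist_14.png

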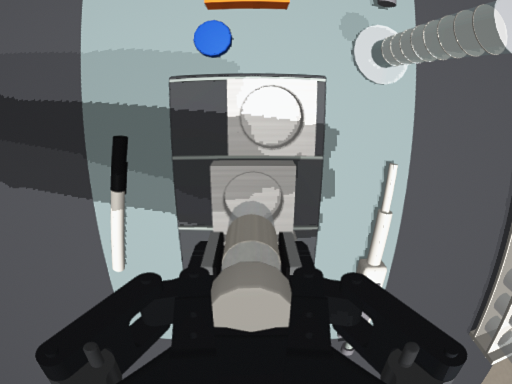

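View pics/f.png

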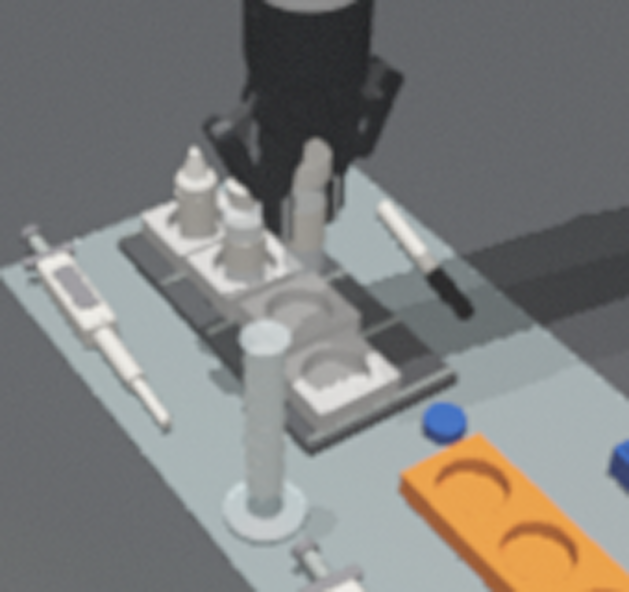

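The tall tube is upright in the grip above block 2, with the well rim at about (252,198) in the wrist view. I'll lower and release it.

Request:
play_rows(
  rows=[
    [[0,0,-15],[0,0,0],20],
    [[0,0,-18],[0,0,0],20],
    [[0,0,-12],[0,0,0],20],
    [[0,0,-6],[0,0,0],20],
    [[0,0,-2.5],[0,0,0],20],
    [[0,0,0],[0,0,0],20],
    [[0,0,0],[0,0,0],20],
  ],
)

```text
clock: 22.52
position: [0.5097, -0.0991, 0.0502]
ee_rot: [0.999, -0.04, 0.0, -0.0]
ft_force: [0.3, 0.1, -0.6]
grip_width: 0.343
```

```bash
python3 st.py 15
```

```text
22.525 [509.7 -99.1  50.2] x [ 0.997 -0.08   0.001] yaw -4.57 z [ 0.001  0.    -1.   ] F [ 0.3  0.1 -0.6] w 29.321685612195118
```

Request:
play_rows(
  rows=[
    [[0,0,-1],[0,0,0],20],
    [[0,0,0],[0,0,0],20],
    [[0,0,0],[0,0,0],45],
    [[0,0,0],[0,0,0],60],
    [[0,0,0],[0,0,0],85],
    [[0,0,0],[0,0,0],85],
    [[0,0,15],[0,0,0],85],
    [[0,0,30],[0,0,0],85],
    [[0,0,40],[0,0,0],85],
    [[0,0,40],[0,0,0],85],
    [[0,10,20],[0,0,0],85],
    [[0,0,0],[0,0,0],85],
  ],
)

```text
clock: 24.02
position: [0.5104, -0.0886, 0.1961]
ee_rot: [0.999, -0.039, 0.002, -0.0]
ft_force: [0.2, -0.6, 0.1]
grip_width: 0.993
```

```bash
python3 st.py 16 wrist scene
python3 - <<'E'
import cv2
im=cv2.imread('pics/scene_16.png');cv2.imwrite('pics/g.png',cv2.resize(im[80:240,180:350],None,fx=3.7,fy=3.7,interpolation=2))
E
```

```text
24.025 [510.4 -88.6 196.1] x [ 0.997 -0.079  0.004] yaw -4.51 z [ 0.004  0.001 -1.   ] F [ 0.2 -0.6  0.1] w 84.78552071738495
```

View pics/wrist_16.png

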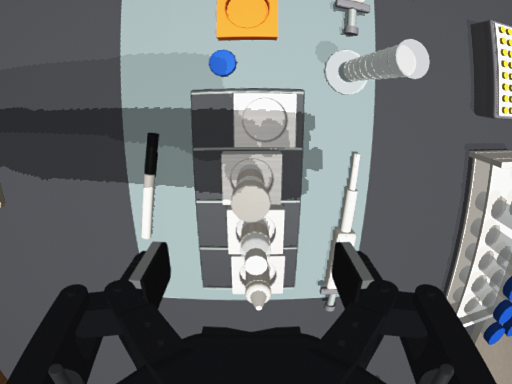

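View pics/g.png

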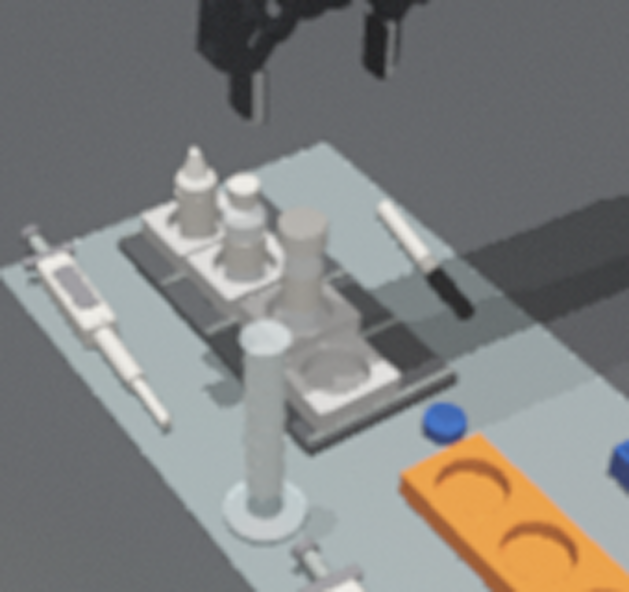

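Three containers now stand upright in their wells, at (251,200), (256,262) and (258,295) in the wrist view. The last one is the wide jar.

Request:
play_rows(
  rows=[
    [[1.5,20,0],[0,0,0],85],
    [[3,40,0],[0,0,0],85],
    [[3,40,0],[0,0,0],85],
    [[3,40,0],[0,0,0],85],
    [[3,40,0],[0,0,0],85],
    [[3,40,0],[0,0,0],85],
    [[3,40,0],[0,0,0],85],
    [[3,40,0],[0,0,0],85],
    [[3,40,0],[0,0,0],85],
    [[0,22,0],[0,0,0],85],
    [[0,0,0],[0,0,0],85],
    [[0,0,0],[0,0,0],85],
  ],
)

```text
clock: 25.62
position: [0.5352, 0.271, 0.1935]
ee_rot: [0.999, -0.041, -0.0, 0.001]
ft_force: [-0.6, 0.2, -0.1]
grip_width: 0.998
```

```bash
python3 st.py 17
```

```text
25.625 [535.2 271.  193.5] x [ 0.997 -0.082 -0.   ] yaw -4.68 z [-0.    -0.001 -1.   ] F [-0.6  0.2 -0.1] w 85.21898026266727
```

Request:
play_rows(
  rows=[
    [[0.5,1,-30],[0,0,0],85],
    [[0,0,-45],[0,0,0],85],
    [[0,0,-42],[0,0,0],85],
    [[0,0,-24],[0,0,0],85],
    [[0,0,-14],[0,0,0],85],
    [[0,0,-6],[0,0,0],85],
    [[0,0,0],[0,0,0],85],
    [[0,0,0],[0,0,0],20],
    [[0,0,0],[0,0,0],20],
    [[0,0,0],[0,0,0],20],
    [[0,0,0],[0,0,0],20],
    [[0,0,0],[0,0,0],20],
  ],
  force=30,
)

```text
clock: 27.12
position: [0.5356, 0.2742, 0.0334]
ee_rot: [0.999, -0.04, 0.0, -0.0]
ft_force: [-1.6, -0.4, 5.9]
grip_width: 0.419
```

```bash
python3 st.py 18 wrist
```

```text
27.125 [535.6 274.2  33.4] x [ 0.997 -0.08   0.001] yaw -4.57 z [ 0.001  0.001 -1.   ] F [-1.6 -0.4  5.9] w 35.77847492068501
```

View pics/wrist_18.png

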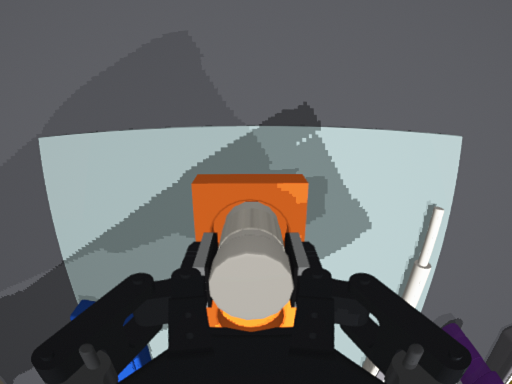

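The jar is gripped on its cap at 36 mm, against a 37 mm cap. I'll carry it to block 1 on a path bowed toward the robot, away from the cylinder.

Request:
play_rows(
  rows=[
    [[0,0,15],[0,0,0],20],
    [[0,0,25],[0,0,0],20],
    [[0,0,25],[0,0,0],20],
    [[-3,-15,0],[0,0,0],20],
    [[-5,-35,0],[0,0,0],20],
    [[-5,-40,0],[0,0,0],20],
    [[-4,-45,0],[0,0,0],20],
    [[0,-45,0],[0,0,0],20],
    [[0,-45,0],[0,0,0],20],
    [[3,-40,0],[0,0,0],20],
    [[4,-30,0],[0,0,0],20],
    [[3,-15,0],[0,0,0],20],
  ],
)

```text
clock: 28.68
position: [0.5275, -0.0384, 0.0974]
ee_rot: [0.999, -0.041, -0.0, 0.0]
ft_force: [-0.1, 0.8, -0.4]
grip_width: 0.422
```

Request:
play_rows(
  rows=[
    [[0,0,0],[0,0,0],20],
    [[0,0,0],[0,0,0],20],
    [[0,0,0],[0,0,0],20],
  ],
)

```text
clock: 29.05
position: [0.5283, -0.0347, 0.0977]
ee_rot: [0.999, -0.039, -0.0, -0.0]
ft_force: [-0.7, -0.6, -0.5]
grip_width: 0.421
```

```bash
python3 st.py 19 wrist
```

```text
29.05 [528.3 -34.7  97.7] x [ 0.997 -0.078 -0.   ] yaw -4.46 z [-0.  0. -1.] F [-0.7 -0.6 -0.5] w 35.980267935657025
```

View pics/wrist_19.png

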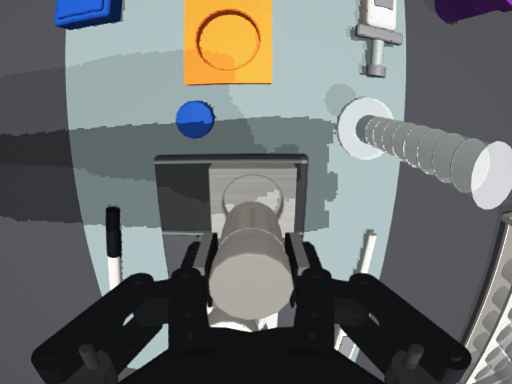

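The jar is upright over block 1, with the rim at about (252,200), and the cylinder is standing. I'll lower the jar.

Request:
play_rows(
  rows=[
    [[0.5,-0.5,-15],[0,0,0],20],
    [[0,0,-18],[0,0,0],20],
    [[0,0,-12],[0,0,0],20],
    [[0,0,-6],[0,0,0],20],
    [[0,0,-2.5],[0,0,0],20],
    [[0,0,0],[0,0,0],20],
    [[0,0,0],[0,0,0],20],
  ],
)

```text
clock: 29.98
position: [0.5292, -0.0366, 0.0448]
ee_rot: [0.999, -0.04, 0.0, -0.0]
ft_force: [0.3, 0.3, -0.6]
grip_width: 0.421
```

```bash
python3 st.py 20
```

```text
29.975 [529.2 -36.6  44.8] x [ 0.997 -0.08   0.001] yaw -4.57 z [ 0.001  0.    -1.   ] F [ 0.3  0.3 -0.6] w 35.97475935781534
```

Request:
play_rows(
  rows=[
    [[0,0,-1],[0,0,0],20],
    [[0,0,0],[0,0,0],20],
    [[0,0,0],[0,0,0],45],
    [[0,0,0],[0,0,0],60],
    [[0,0,0],[0,0,0],85],
    [[0,0,0],[0,0,0],85],
    [[0,0,15],[0,0,0],85],
    [[0,0,30],[0,0,0],85],
    [[0,0,40],[0,0,0],85],
    [[0,0,40],[0,0,0],85],
    [[-10,0,20],[0,0,0],85],
    [[-10,0,0],[0,0,0],85],
  ],
)

```text
clock: 31.48
position: [0.5095, -0.0367, 0.1905]
ee_rot: [0.999, -0.04, 0.002, -0.0]
ft_force: [-0.5, 0.7, 0.4]
grip_width: 0.993
```

Request:
play_rows(
  rows=[
    [[-10,40,20],[0,0,0],85],
    [[-10,50,20],[0,0,0],85],
    [[-10,50,20],[0,0,0],85],
    [[-10,50,20],[0,0,0],85],
    [[0,50,0],[0,0,0],85],
    [[0,50,0],[0,0,0],85],
    [[0,30,0],[0,0,0],85],
    [[0,0,0],[0,0,0],85],
  ],
)

```text
clock: 32.48
position: [0.4675, 0.2855, 0.267]
ee_rot: [0.999, -0.038, -0.001, 0.0]
ft_force: [-0.5, -0.1, 0.3]
grip_width: 0.996
```

```bash
python3 st.py 21 top scene
python3 - <<'E'
import cv2
im=cv2.imread('pics/scene_21.png');cv2.imwrite('pics/k.png',cv2.resize(im[100:240,180:330],None,fx=4,fy=4,interpolation=2))
im=cv2.imread('pics/top_21.png');cv2.imwrite('pics/l.png',cv2.resize(im[200:290,245:390],None,fx=5,fy=5,interpolation=2))
E
```

```text
32.475 [467.5 285.5 267. ] x [ 0.997 -0.076 -0.002] yaw -4.34 z [-0.002 -0.001 -1.   ] F [-0.5 -0.1  0.3] w 85.0646757437357
```

View pics/k.png

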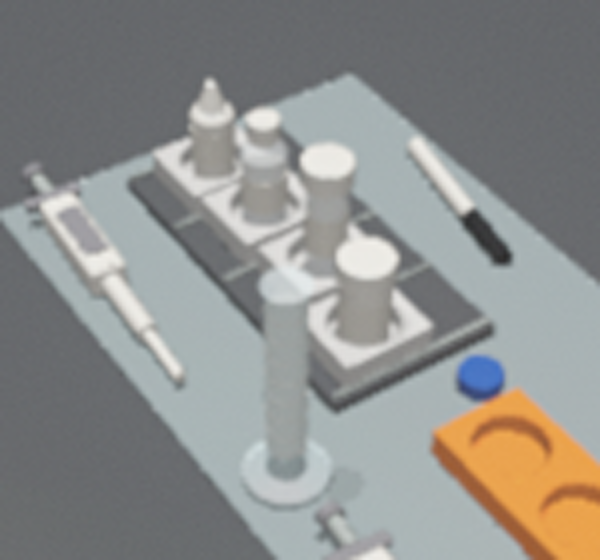

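View pics/l.png

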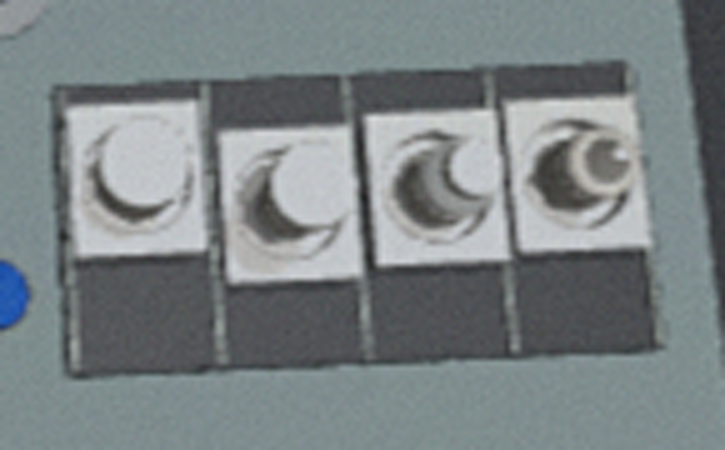

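Run:
```python
from h import *
f=lambda U,V,ox,oy,s:((U+.5)/s-.5+ox,(V+.5)/s-.5+oy)
A={"wide":((146,164),(367,258),.084,(.529,-.0357)),"tall":((312,184),(328,162),.108,(.510,-.0983)),"neck":((474,166),(263,122),.1,(.510,-.161)),"drop":((619,154),(210,82),.094,(.508,-.221))}
for k,(t,s,z,w) in A.items():
    for n,p in(("top",f(*t,245,200,5)),("scene",f(*s,180,100,4))):
        q=plane(n,*p,z)[:2]; print(k,n,q.round(4),"off mm",((q-w)*1000).round(1))
    o1,d1=ray("top",*f(*t,245,200,5));o2,d2=ray("scene",*f(*s,180,100,4))
    l=np.linalg.lstsq(np.c_[d1,-d2],o2-o1,rcond=None)[0]
    print("  tri z",((o1+d1*l[0]+o2+d2*l[1])/2)[2].round(4),"want",z)
```

```text
wide top [ 0.5277 -0.0364] off mm [-1.3 -0.7]
wide scene [ 0.531  -0.0339] off mm [2.  1.8]
  tri z 0.0804 want 0.084
tall top [ 0.5092 -0.0966] off mm [-0.8  1.7]
tall scene [ 0.512  -0.0946] off mm [2.  3.7]
  tri z 0.1051 want 0.108
neck top [ 0.5093 -0.1616] off mm [-0.7 -0.6]
neck scene [ 0.5128 -0.1586] off mm [2.8 2.4]
  tri z 0.0963 want 0.1
drop top [ 0.5077 -0.2203] off mm [-0.3  0.7]
drop scene [ 0.5094 -0.2205] off mm [1.4 0.5]
  tri z 0.0928 want 0.094
```

All four caps lie within 4 mm of their well axes. The heights come out 1–4 mm low, and the same calibration bias showed in the rack. I'm handing in.

```bash
python3 -c "
from workcell import manip
print(manip.hand_in())"
```

```text
the job is handed in; nothing more can be done
None
```

All four containers now stand upright and released in their own blocks, and I handed the job in at about 32.5 s (it reports no verdict). From the +y end the order is wide, tall, neck, dropper. I moved them starting with the dropper so that no container was carried over another.

**Last checks:**
- **Position:** in the top and scene views, every cap lies within about 4 mm of its well's axis; the limit is 12 mm.
- **Cylinder and arm:** the measuring cylinder is still standing. The gripper is open and well clear of everything.

**What disagreed:**
- **Height:** the two cameras together put the cap tops 1 to 4 mm lower than expected. The same bias of 2 to 3 mm showed at the start in the rack, so I took it as calibration error.
- **Camera offset:** the scene view places things about 2 to 4 mm away from the top view.
- **Tall tube grip:** my first grip caught its cap edge, so I opened and gripped it again 9 mm lower before lifting.

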